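# Lay the yerba carton down on its marked place

### The arm

A 6-joint arm with a two-finger parallel gripper is mounted at the origin on the work surface. World frame = base frame: x ahead of the robot, y to its left, z up, the work surface at z = 0. Lengths are in m, angles in rad, forces in N, time in s.
With the tool pointing down it reaches from about 0.325 to 0.925 m from the base axis. Payload 3.1 kg.
Tool frame: the origin (TCP) lies on the centre line of the jaws, within the pads' length; the fingertips stand env.tip_extent ahead of it and the grasp point (between the pads) lies 8 mm behind it (env.tip_extent is the distance from the TCP to the fingertips, in m); z points along the fingers, y is the line along which they close (so a half turn about z gives the same grasp; the last joint's range is limited). The gripper opens to 85 mm and grips with 20 to 120 N. Pads are 22 mm wide; open, the fingers measure 114 mm over their backs; the gripper's body (76 mm by 85 mm) begins 54 mm behind the grasp point. The pads swing forward as they close: fully open they stand 13 mm farther back than shut.
Start: joints at [1.094, 0.217, 1.613, -0, 1.311, -0.112], TCP at [0.223, 0.584, 0.242] pointing down, gripper open.
Joint ranges: [-2.75, 2.75], [-0.78, 2.1], [0.31, 2.55], [-1.13, 4.27], [0.13, 2.63], [-2.58, 2.58]. Speed limits (rad/s): [2.79, 2.79, 3.14, 3.14, 3.14, 3.14].

### API

Orientations are given as a 3x3 rotation matrix whose columns are the frame's x, y, z axes.
In Python, from plant import env gives the robot as it stands.
- The arm moves only by the tool move_arm, never from a script. Its argument "rows" is a list of rows, each an object with "delta_rot": the turn, a rotation vector about the tool's x, y, z in rad, a list of three; "slide": the shift along the tool's x, y, z in cm, a list of three; "jaw": the closure, from -1 (fully open) to 1 (shut). In form: [{"delta_rot": [rx, ry, rz], "slide": [x, y, z], "jaw": jaw}, ...]. A call has 1 to 8 rows; each row is the pose to reach, as a shift and turn from the pose commanded when the call began, along the tool's axes at that moment; what a row does not reach only later rows make up. A row lasts 1/8 s, in which the tool goes at most 62.5 mm and 10.7 degrees, less where a joint would pass 70% of its speed; a pose out of reach is approached as far as the arm can. A call with a gripper value outside its range is refused whole. The fingers move at their own pace and stop on an object; "grip_force" is the grip in N (left out, the last holds). Time passes only in rows, so rows that repeat a pose let the fingers close. It gives the time, the measured TCP pose, the force, the opening and the grip force at its end, in the units of the state.
- env.state(): the state, without advancing time (a new reading comes with each control period).
- env.capture(name): name is "side" or "top" or "wrist"; returns the picture (400x640x3 uint8, red, green, blue); there is no depth.
- env.camera_params(name): a dict with "fx", "fy", "cx", "cy" (pixels), "position" and "rotation" of the camera in the world; the wrist camera has in their place "hand_eye" (4x4, takes a point from camera to tool coordinates, whose origin is the TCP and whose axes are the flange's). Camera axes: x right, y up, looking along -z (the intrinsics and any distortion apply to the point x, -y, -z); pixel columns grow to the right and rows downward; lengths in m; the calibration is good to about 2 mm. A picture is of the moment at which its call begins: read the wrist's pose just before it. camera_params takes no time and is no camera call.
- env.finish_job(): hands the job in; it is judged then, once.
Trained networks look in the newest picture that a camera, given by its name, has taken for a name from the list of things; names that differ only in an ending like _2 or _b are one class to them, and where a whole thing is asked for, a point or a joint stands for the part that bears it (a point fixed in the world has none). Each returns a list of dicts, best first, with "conf" (0 to 1); they miss things now and then, are a little off and sometimes report something else, mostly with a low value. They report only what shows in the picture. A call takes as long as a camera call. They do not tell look-alikes from the thing itself.
- env.regions_of(camera, name): "region" (400x640 bool, what is visible of it) and "box" ([left, top, right, bottom] in pixels, round what is visible of it).
The state is a dict: "time_s": time; "joint_pos": joint angles; "joint_velocities": joint speeds; "joint_torque": joint torques, N m; "eef_pos": TCP position; "ee_rot": TCP orientation; "contact_force": force on the tool from outside, world axes, zero at the start; "ft_torque": the same for the moment, N m; "gripper_width": finger opening in m; "finger_force": force on a finger pad.
Only numpy, scipy, OpenCV 4.12 (cv2) and the standard library are available. Lean on these libraries where they do the work, as an engineer would, in place of code of your own. Each camera call takes 0.05 s, during which the arm holds its last target. There are 200 camera calls.

### The job

The green yerba carton stands too tall and tippy on the shelf: slide it, still standing, up to the cream rectangle with the blue border, then push it near its top from behind so that it topples and comes to lie flat on a broad face wholly inside that rectangle. Only push it, never pick it up, and do not let it fall down outside its place. Leave the white canister, the black mate cup, the silver bombilla and the acrylic door as they are.

Things in the scene. Friction and masses are not known exactly. Their poses are not given: they have to be found in the camera images.
- zone_centre (a point): centre of the marked place, at the height of the shelf unit's top surface (150 mm above the work surface): a flat cream rectangle with a 6 mm dark blue border printed on the wooden shelf top, 180 mm long along its own y and 150 mm wide along its own x over the outside of the border; it has no thickness that can be felt. z is up
- carton: loose green carton, cream panel and yellow stripe on both broad faces: 100 mm wide (own x), 45 thick (own y), 130 tall (own z), about 0.27 kg, friction about 0.5 to 0.7. Origin: centre of its underside. It stands beyond one end (+y or -y) of the rectangle, a broad face roughly towards it, centre 130 to 170 mm from the rectangle's centre
- carton_centre (a point): middle of the carton, half-way up (65 mm above its underside); axes as the carton. Pushed near the top, the carton tips about the lower edge of its leading broad face and comes to lie over the 130 mm beyond that edge
- foot_a (a point): middle of the carton's thickness, at its underside, at its -x side (50 mm from the middle)
- foot_b (a point): the same at its +x side
- top_a (a point): middle of the carton's thickness, at its top, at its -x side
- top_b (a point): the same at its +x side
- canister: white plastic canister with a screw cap, 60 mm across, 120 mm tall, loose, standing beyond the other end of the rectangle. Origin at the centre of its underside
- cup: black ceramic mate cup, 72 mm across, 85 mm tall, loose, on a cork coaster (96 mm across, 6 mm thick) at the back of the shelf top. Origin at the centre of its underside
- bombilla: silver metal drinking straw with a flat filter end, about 175 mm long along its own x, 8 mm thick, loose, lying at the back of the shelf top. Origin under its middle
- door (a joint): hinged clear acrylic door of the right-hand lower compartment of the shelf unit, on its front towards the robot; 0 = closed, grows as it opens (rad). The shelf unit is 360 mm deep (x), 640 mm wide (y), 150 mm tall and fixed
There are look-alikes about, which are no part of the job. What is meant by the carton is not orange, and is the larger of those in its own colour.

How it is judged:
By the outcome, as a careful person would: the job done as asked, in the order asked, and still so for the second after the job is handed in, with the robot touching nothing.
It also fails if it takes over 40 s, if anything falls off the work surface, if the arm or the gripper's body presses on something with over 40 N, if the wrist force passes 120 N, or if a joint passes its speed limit or range.

## Working session

There is one attempt and no reset: what is moved stays moved. The work goes in short steps, Python scripts to look and compute and a tool call to move; the robot and the scene stay as the last step left them, time stands still between calls to the robot, and variables do not carry over. Pictures are saved under pics/ and viewed, at most 10 in all, crops included, and the job is handed in when it is done.

Besides the shell and the picture viewer there is one more tool, called as name(argument=value, ...) on one line, values as JSON. move_arm: Moves the arm, as the interface text tells. Its arguments: {"type":"object","properties":{"rows":{"type":"array"},"grip_force":{"type":"number"}},"required":["rows"]}

```bash
mkdir -p pics; ls
python3 - <<'E'
from plant import env
import cv2
for n in("side","top"):
    cv2.imwrite(f"pics/{n}0.png",env.capture(n)[:,:,::-1])
    print(n,env.camera_params(n))
    for nm in("carton","canister"):
        for r in env.regions_of(n,nm): print(nm,r["conf"],r["box"])
s=env.state();print(s,env.tip_extent)
E
```

```text
pics
side {'fx': 485.90548639872713, 'fy': 485.90548639872713, 'cx': 316.55690458522815, 'cy': 196.5206264207164, 'position': array([0.34649499, 0.67724285, 0.98241728]), 'rotation': array([[-0.9634753 ,  0.19267197, -0.18599154],
       [-0.26763014, -0.71728769,  0.64332922],
       [-0.00945793,  0.66960876,  0.7426538 ]])}
carton 0.9 [267.1, 233.1, 327.4, 290.9]
carton 0.86 [365.7, 274.8, 401.5, 306.4]
carton 0.74 [363.6, 332.0, 401.2, 400.0]
carton 0.65 [364.8, 145.5, 396.7, 264.3]
canister 0.61 [304.9, 129.0, 328.2, 181.1]
top {'fx': 436.6207327753396, 'fy': 436.6207327753396, 'cx': 317.9003657608629, 'cy': 199.87932911902047, 'position': array([ 0.31372764, -0.01430472,  1.34828501]), 'rotation': array([[-0.00925149,  0.98221253, -0.18754455],
       [-0.99995174, -0.00846753,  0.00498085],
       [ 0.00330421,  0.18758158,  0.98224347]])}
carton 0.84 [270.0, 253.3, 287.3, 282.3]
carton 0.69 [228.1, 178.1, 259.1, 225.5]
carton 0.59 [193.4, 262.0, 236.3, 291.3]
canister 0.67 [345.0, 171.1, 366.7, 196.0]
canister 0.61 [229.7, 178.5, 260.7, 222.7]
{'time_s': 0.3, 'joint_pos': array([ 1.09379505e+00,  2.17215292e-01,  1.61389547e+00, -3.96402761e-05,
        1.31127762e+00, -1.12200949e-01]), 'joint_velocities': array([ 0.0008157 , -0.0033169 , -0.00416939, -0.00082818,  0.00175519,
       -0.00029365]), 'joint_torque': array([ 9.58279197e-04, -3.96322846e+01, -3.03573561e+01, -1.50486280e-04,
        5.97602848e-03, -2.10400252e-06]), 'eef_pos': array([0.22285446, 0.58365752, 0.2418453 ]), 'ee_rot': array([[-9.34198641e-01,  3.56753122e-01, -3.31297916e-04],
       [ 3.56753272e-01,  9.34198361e-01, -7.24498753e-04],
       [ 5.10307783e-05, -7.95017366e-04, -9.99999683e-01]]), 'contact_force': array([0.31025926, 0.3907499 , 0.13342156]), 'ft_torque': array([ 0.06228467,  0.01037798, -0.04273032]), 'finger_force': 0.0, 'gripper_width': 0.08517097605529347} 0.011
```

View pics/side0.png

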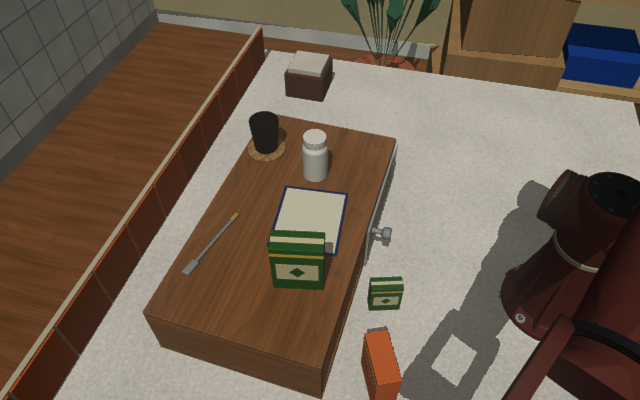

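View pics/top0.png

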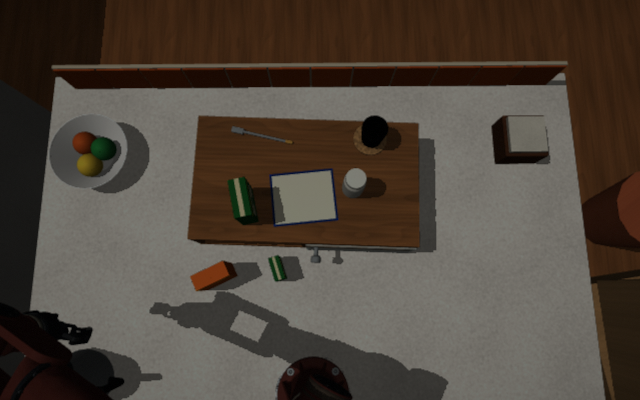

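The side view shows the carton at about (298,260), the zone at about (312,218) and the canister at about (315,155). In the top view they are at (242,200), (304,197) and (355,183). The carton is therefore at the zone's +y end. Next I'll fit the poses.

```bash
cat > h.py <<'E'
import numpy as np, cv2
from scipy.optimize import minimize
from plant import env
def proj(n,P):
    c=env.camera_params(n); q=(np.asarray(P)-c["position"])@c["rotation"]
    return np.c_[c["cx"]+c["fx"]*q[:,0]/-q[:,2], c["cy"]-c["fy"]*q[:,1]/-q[:,2]]
def unproj(n,uv,z):
    c=env.camera_params(n); uv=np.atleast_2d(uv)
    d=np.c_[(uv[:,0]-c["cx"])/c["fx"],-(uv[:,1]-c["cy"])/c["fy"],-np.ones(len(uv))]@c["rotation"].T
    return c["position"]+d*((z-c["position"][2])/d[:,2])[:,None]
def rect(x,y,a,w,l,z):
    R=np.array([[np.cos(a),-np.sin(a)],[np.sin(a),np.cos(a)]])
    p=np.array([[-w,-l],[w,-l],[w,l],[-w,l]])/2@R.T+[x,y]
    return np.c_[p,np.full(4,z)]
def poly(n,P,s=4):
    m=np.zeros((400*s,640*s),np.uint8)
    cv2.fillConvexPoly(m,cv2.convexHull(np.round(proj(n,P)*s+s/2-.5).astype(np.int32)),1)
    return m
def fit(masks,shape,x0):  # masks {cam:bool}; shape(p)->points
    M={n:cv2.resize(m.astype(np.uint8),None,fx=4,fy=4,interpolation=0) for n,m in masks.items()}
    def f(p):
        v=0
        for n,m in M.items():
            q=poly(n,shape(p)); v+=1-(q&m).sum()/(q|m).sum()
        return v
    x0=np.array(x0); sx=np.vstack([x0]+[x0+d for d in np.diag([.015,.015,.15])])
    r=minimize(f,x0,method="Nelder-Mead",options=dict(initial_simplex=sx,xatol=1e-4,fatol=1e-5))
    return r.x,r.fun/len(M)
def box(p): return np.vstack([rect(*p,.1,.045,.15),rect(*p,.1,.045,.28)])
def carton(cams=("side","top"),near=None,shape=box):
    ms={}
    for n in cams:
        env.capture(n); t=proj(n,[near])[0]
        L=[r for r in env.regions_of(n,"carton")+env.regions_of(n,"carton")]
        L=[r for r in L if np.hypot(*(np.array([(r["box"][0]+r["box"][2])/2,(r["box"][1]+r["box"][3])/2])-t))<25]
        if L: ms[n]=L[0]["region"]; print(n,L[0]["conf"],L[0]["box"])
    return ms
E
cat > a.py <<'E'
from h import *
for n,uv in(("side",(312,218)),("top",(304,197))): print(n,unproj(n,uv,.15))
Z0=unproj("top",(304,197),.15)[0]
im=env.capture("top"); hsv=cv2.cvtColor(im,cv2.COLOR_RGB2HSV)
blue=((hsv[...,0]>105)&(hsv[...,0]<135)&(hsv[...,1]>90)).astype(np.uint8); blue[:160]=0;blue[235:]=0;blue[:,:262]=0;blue[:,345:]=0
m=np.zeros_like(blue); cs,_=cv2.findContours(blue,0,2); pts=np.vstack(cs)
cv2.fillConvexPoly(m,cv2.convexHull(pts),1)
print("zone",fit({"top":m>0},lambda p:rect(*p,.15,.18,.15),[*Z0[:2],0]))
c0=unproj("top",(242,200),.215)[0]; print(c0)
ms=carton(near=c0)
print("both",fit(ms,box,[*c0[:2],0]))
for n in ms: print(n,fit({n:ms[n]},box,[*c0[:2],0]))
env.capture("top"); 
for r in env.regions_of("top","canister"): print(r["conf"],r["box"])
print(unproj("top",(355,183),.21))
E
python3 a.py
```

```text
side [[0.54755857 0.02060196 0.15      ]]
top [[0.55105678 0.01842516 0.15      ]]
zone (array([0.5518286 , 0.02102813, 0.08981078]), np.float64(0.019410626096709405))
[0.53151478 0.18038443 0.215     ]
side 0.86 [263.8, 233.8, 327.1, 290.7]
top 0.84 [228.6, 176.3, 257.9, 225.4]
both (array([0.52931311, 0.17885522, 0.22204952]), np.float64(0.042106164632867205))
side (array([0.5296195 , 0.17927262, 0.21158311]), np.float64(0.025606054785047405))
top (array([0.52769178, 0.17781567, 0.21561446]), np.float64(0.03553680804345316))
0.64 [342.8, 172.5, 367.7, 200.0]
[[ 0.57617117 -0.11972835  0.21      ]]
```

```bash
cat >> h.py <<'E'
from scipy.spatial.transform import Rotation as Ro
Z=np.array([.551,.021]); A=.09
ex=np.array([np.cos(A),np.sin(A)]); ey=np.array([-np.sin(A),np.cos(A)])
def zf(p): d=np.array(p)[:2]-Z; return d@ex,d@ey
def rel(xz,yz,z,tilt=35):   # zone-frame TCP target -> rotvec, slide cm
    t=np.radians(tilt); u=np.r_[-ey,0]; up=np.array([0,0,1.])
    R=np.c_[-(u*np.cos(t)+up*np.sin(t)),np.r_[ex,0],u*np.sin(t)-up*np.cos(t)]
    s=env.state(); R0=s["ee_rot"]; P=np.r_[Z+xz*ex+yz*ey,z]
    print("rot",Ro.from_matrix(R0.T@R).as_rotvec().round(3),"slide",(R0.T@(P-s["eef_pos"])*100).round(2))
def st():
    s=env.state(); print("t",s["time_s"],"zone",np.round(zf(s["eef_pos"]),4),"z",s["eef_pos"][2].round(4),"F",s["contact_force"].round(1),"w",s["gripper_width"])
E
python3 - <<'E'
from h import *
st(); rel(0,.27,.30); rel(-.005,.24,.175); print(zf((.529,.1785)))
E
```

```text
t 0.75 zone [-0.2761  0.5901] z 0.2423 F [ 0.1 -0.1  0.2] w 0.08542450336826342
rot [ 0.34  -0.545  1.08 ] slide [-38.87 -16.63  -5.77]
rot [ 0.34  -0.545  1.08 ] slide [-39.73 -19.54   6.73]
(np.float64(-0.007755088627577153), np.float64(0.15883988353174536))
```

move_arm(rows=[{"delta_rot": [0, 0, 0], "slide": [-3, -1, -5.8], "jaw": 0}, {"delta_rot": [0.34, -0.545, 1.08], "slide": [-38.9, -16.6, -5.8], "jaw": 0}, {"delta_rot": [0.34, -0.545, 1.08], "slide": [-38.9, -16.6, -5.8], "jaw": 0}, {"delta_rot": [0.34, -0.545, 1.08], "slide": [-38.9, -16.6, -5.8], "jaw": 0}, {"delta_rot": [0.34, -0.545, 1.08], "slide": [-38.9, -16.6, -5.8], "jaw": 0}, {"delta_rot": [0.34, -0.545, 1.08], "slide": [-38.9, -16.6, -5.8], "jaw": 0}, {"delta_rot": [0.34, -0.545, 1.08], "slide": [-38.9, -16.6, -5.8], "jaw": 0}, {"delta_rot": [0.34, -0.545, 1.08], "slide": [-38.9, -16.6, -5.8], "jaw": 0}])

```text
time_s: 1.75
eef_pos: [0.5292, 0.2874, 0.3002]
ee_rot: [[-0.066, 0.997, 0.049], [0.815, 0.082, -0.573], [-0.575, 0.002, -0.818]]
contact_force: [-1.0, 0.3, -0.5]
gripper_width: 0.0429
finger_force: 0.0
```

Run:
```python
from h import *
st(); rel(0,.27,.30); rel(-.005,.24,.175); print(env.state()["joint_pos"].round(2))
```

```text
t 1.75 zone [0.0023 0.2673] z 0.3002 F [-1.   0.3 -0.5] w 0.042933273450587395
rot [-0.003  0.002 -0.007] slide [ 0.23 -0.23 -0.14]
rot [-0.003  0.002 -0.007] slide [ 4.96 -0.73 11.81]
[ 0.62  0.34  1.45 -0.52  1.68  0.57]
```

move_arm(rows=[{"delta_rot": [0, 0, 0], "slide": [2.5, -0.3, 5], "jaw": 0}, {"delta_rot": [0, 0, 0], "slide": [4, -0.7, 9], "jaw": 0}, {"delta_rot": [0, 0, 0], "slide": [5, -0.7, 11.8], "jaw": 0}, {"delta_rot": [0, 0, 0], "slide": [5, -0.7, 11.8], "jaw": 0}])

```text
time_s: 2.25
eef_pos: [0.5207, 0.2613, 0.1719]
ee_rot: [[-0.076, 0.996, 0.046], [0.814, 0.089, -0.574], [-0.575, -0.006, -0.818]]
contact_force: [0.4, -0.7, -0.4]
gripper_width: 0.0427
finger_force: 0.0
```

Run:
```python
from h import *
a=env.capture("side"); b=env.capture("wrist")
cv2.imwrite("pics/p1.png",np.hstack([a[100:400,150:500],cv2.resize(b,(450,281))[:, :][0:281].copy() if 0 else np.vstack([cv2.resize(b,(450,281)),np.zeros((19,450,3),np.uint8)])])[:,:,::-1])
st(); rel(-.005,.11+.016,.175); rel(-.005,.24,.175)
```

```text
t 2.35 zone [-0.006   0.2437] z 0.1759 F [ 0.4  0.5 -0.6] w 0.04288834981580022
rot [ 0.001 -0.001 -0.001] slide [-9.6   0.1   6.82]
rot [ 0.001 -0.001 -0.001] slide [-0.26  0.1   0.29]
```

View pics/p1.png

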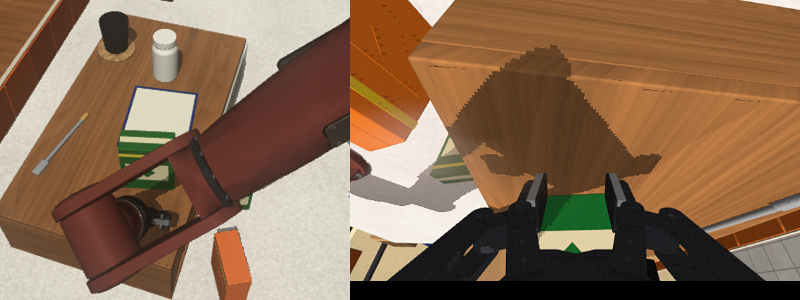

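The fingers stand behind the carton at shelf height, clear of it. Now I'll push slowly.

move_arm(rows=[{"delta_rot": [0, 0, 0], "slide": [-2, 0, 1.4], "jaw": 0}, {"delta_rot": [0, 0, 0], "slide": [-3, 0, 2.1], "jaw": 0}, {"delta_rot": [0, 0, 0], "slide": [-3.5, 0, 2.5], "jaw": 0}, {"delta_rot": [0, 0, 0], "slide": [-4, 0, 2.85], "jaw": 0}, {"delta_rot": [0, 0, 0], "slide": [-4.5, 0, 3.2], "jaw": 0}, {"delta_rot": [0, 0, 0], "slide": [-5, 0, 3.55], "jaw": 0}, {"delta_rot": [0, 0, 0], "slide": [-5.5, 0, 3.9], "jaw": 0}, {"delta_rot": [0, 0, 0], "slide": [-6, 0, 4.25], "jaw": 0}])

```text
time_s: 3.35
eef_pos: [0.5293, 0.1897, 0.1748]
ee_rot: [[-0.073, 0.996, 0.052], [0.816, 0.09, -0.57], [-0.573, 0.001, -0.82]]
contact_force: [-0.3, 3.9, 2.6]
gripper_width: 0.0429
finger_force: 1.9
```

Run:
```python
from h import *
st(); rel(-.005,.126,.175)
a=env.capture("side"); b=env.capture("top")
cv2.imwrite("pics/p2.png",np.hstack([a[130:330,220:420],b[130:250,180:380][:, :].repeat(1,0) if 0 else cv2.resize(b[150:250,200:400],(400,200))])[:,:,::-1])
```

```text
t 3.35 zone [-0.0065  0.17  ] z 0.1748 F [-0.3  3.9  2.6] w 0.042875392002461016
rot [ 0.001 -0.001 -0.   ] slide [-3.61  0.15  2.5 ]
```

View pics/p2.png

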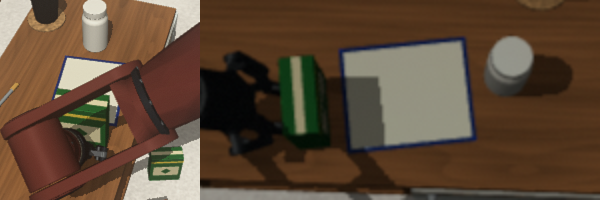

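The carton is upright, squared to the tool, and just short of the zone's border. I'll keep pushing.

move_arm(rows=[{"delta_rot": [0, 0, 0], "slide": [-0.5, 0, 0.35], "jaw": 0}, {"delta_rot": [0, 0, 0], "slide": [-1.0, 0, 0.7], "jaw": 0}, {"delta_rot": [0, 0, 0], "slide": [-1.5, 0, 1.05], "jaw": 0}, {"delta_rot": [0, 0, 0], "slide": [-2.0, 0, 1.4], "jaw": 0}, {"delta_rot": [0, 0, 0], "slide": [-2.5, 0, 1.75], "jaw": 0}, {"delta_rot": [0, 0, 0], "slide": [-3, 0, 2.1], "jaw": 0}, {"delta_rot": [0, 0, 0], "slide": [-3.2, 0, 2.2], "jaw": 0}, {"delta_rot": [0, 0, 0], "slide": [-3.2, 0, 2.2], "jaw": 0}])

```text
time_s: 4.45
eef_pos: [0.5324, 0.1502, 0.1745]
ee_rot: [[-0.073, 0.996, 0.05], [0.816, 0.089, -0.572], [-0.574, -0.001, -0.819]]
contact_force: [0.5, 0.1, 0.1]
gripper_width: 0.0427
finger_force: 0.0
```

Run:
```python
from h import *
st(); rel(-.005,.126,.175); rel(-.005,.16,.175)
c0=np.r_[Z+ey*.09,.215]; ms=carton(("top",),c0)
if ms:
    p,f=fit(ms,box,[*c0[:2],A]); print(p,f,zf(p))
```

```text
t 4.45 zone [-0.007   0.1304] z 0.1745 F [0.5 0.1 0.1] w 0.042744962252091054
rot [-0.001  0.001 -0.   ] slide [-0.39  0.2   0.21]
rot [-0.001  0.001 -0.   ] slide [ 2.4   0.19 -1.75]
top 0.68 [256.5, 176.1, 279.6, 222.8]
[0.53180309 0.11441864 0.13630082] 0.1036923665582552 (np.float64(-0.010722885164015742), np.float64(0.09476593682612673))
```

move_arm(rows=[{"delta_rot": [0, 0, 0], "slide": [-0.3, 0, 0.2], "jaw": 0}, {"delta_rot": [0, 0, 0], "slide": [-0.45, 0, 0.3], "jaw": 0}, {"delta_rot": [0, 0, 0], "slide": [-0.45, 0, 0.3], "jaw": 0}, {"delta_rot": [0, 0, 0], "slide": [2.0, 0, -1.4], "jaw": 0}, {"delta_rot": [0, 0, 0], "slide": [4.8, 0, -3.4], "jaw": 0}, {"delta_rot": [0, 0, 0], "slide": [-1, 0, -11.6], "jaw": 0}, {"delta_rot": [0, 0, 0], "slide": [-1, 0, -11.6], "jaw": 0}, {"delta_rot": [0, 0, 0], "slide": [-1, 0, -11.6], "jaw": 0}])

```text
time_s: 5.6
eef_pos: [0.5296, 0.2099, 0.2804]
ee_rot: [[-0.069, 0.996, 0.058], [0.818, 0.09, -0.568], [-0.571, 0.009, -0.821]]
contact_force: [0.2, -0.2, 0.2]
gripper_width: 0.043
finger_force: 0.0
```

Run:
```python
from h import *
st()
c0=np.r_[Z+ey*.09,.215]; ms=carton(("top","side"),c0)
for n in ms: 
    p,f=fit({n:ms[n]},box,[*c0[:2],A]); print(n,p,f,zf(p))
b=env.capture("top");a=env.capture("side")
cv2.imwrite("pics/p3.png",np.hstack([a[130:330,220:420],cv2.resize(b[150:250,200:400],(400,200))])[:,:,::-1])
rel(-.008,.16,.27); rel(-.008,.10,.268)
```

```text
t 5.6 zone [-0.0043  0.1901] z 0.2804 F [ 0.2 -0.2  0.2] w 0.04300112210361841
top 0.97 [256.8, 173.6, 281.4, 222.6]
side 0.97 [276.7, 206.2, 332.3, 258.4]
top [0.53237811 0.11070993 0.10421552] 0.0463755348603071 (np.float64(-0.010483523762236945), np.float64(0.09102055638458015))
side [0.53403036 0.10089153 0.17653556] 0.32162924238993973 (np.float64(-0.009720421113471715), np.float64(0.08109339470347554))
rot [-0.002  0.001  0.001] slide [-2.13 -0.07  2.  ]
rot [-0.002  0.001  0.001] slide [-6.93 -0.07  5.61]
```

View pics/p3.png

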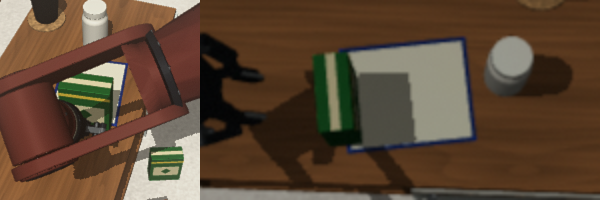

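Carton stands at zone y' about 0.089, x' about -0.010, and squared up. Both margins are fine. Now the topple push near its top.

move_arm(rows=[{"delta_rot": [0, 0, 0], "slide": [-2.1, 0, 2.0], "jaw": 0}, {"delta_rot": [0, 0, 0], "slide": [-3.8, -0.1, 3.1], "jaw": 0}, {"delta_rot": [0, 0, 0], "slide": [-4.4, -0.1, 3.6], "jaw": 0}, {"delta_rot": [0, 0, 0], "slide": [-4.7, -0.1, 3.8], "jaw": 0}, {"delta_rot": [0, 0, 0], "slide": [-4.95, -0.1, 3.97], "jaw": 0}, {"delta_rot": [0, 0, 0], "slide": [-5.2, -0.1, 4.15], "jaw": 0}, {"delta_rot": [0, 0, 0], "slide": [-5.45, -0.1, 4.32], "jaw": 0}, {"delta_rot": [0, 0, 0], "slide": [-5.7, -0.1, 4.5], "jaw": 0}])

```text
time_s: 7.0
eef_pos: [0.533, 0.1368, 0.2715]
ee_rot: [[-0.073, 0.996, 0.052], [0.816, 0.09, -0.571], [-0.573, 0.0, -0.82]]
contact_force: [-0.7, 1.1, 1.2]
gripper_width: 0.0429
finger_force: 0.3
```

Run:
```python
from h import *
st(); rel(-.008,.085,.27); rel(-.008,.075,.27);rel(-.008,.2,.33)
```

```text
t 7.0 zone [-0.0075  0.1169] z 0.2715 F [-0.7  1.1  1.2] w 0.04290563451350817
rot [ 0.    -0.001 -0.   ] slide [-2.53 -0.05  1.96]
rot [ 0.    -0.001 -0.   ] slide [-3.35 -0.05  2.53]
rot [ 0.    -0.001 -0.   ] slide [ 3.46 -0.04 -9.55]
```

move_arm(rows=[{"delta_rot": [0, 0, 0], "slide": [-0.3, 0, 0.22], "jaw": 0}, {"delta_rot": [0, 0, 0], "slide": [-0.6, 0, 0.44], "jaw": 0}, {"delta_rot": [0, 0, 0], "slide": [-0.9, 0, 0.66], "jaw": 0}, {"delta_rot": [0, 0, 0], "slide": [-1.2, 0, 0.88], "jaw": 0}, {"delta_rot": [0, 0, 0], "slide": [-1.5, 0, 1.1], "jaw": 0}, {"delta_rot": [0, 0, 0], "slide": [-1.8, 0, 1.35], "jaw": 0}, {"delta_rot": [0, 0, 0], "slide": [-2.1, 0, 1.6], "jaw": 0}, {"delta_rot": [0, 0, 0], "slide": [-2.3, 0, 1.75], "jaw": 0}])

```text
time_s: 8.0
eef_pos: [0.5354, 0.1076, 0.2701]
ee_rot: [[-0.073, 0.996, 0.051], [0.816, 0.089, -0.571], [-0.573, -0.0, -0.819]]
contact_force: [-0.5, -0.3, 0.3]
gripper_width: 0.0428
finger_force: 0.0
```

Run:
```python
from h import *
st()
b=env.capture("top");a=env.capture("side")
cv2.imwrite("pics/p4.png",np.hstack([a[130:330,220:420],cv2.resize(b[150:250,200:400],(400,200))])[:,:,::-1])
```

```text
t 8.0 zone [-0.0077  0.0877] z 0.2701 F [-0.5 -0.3  0.3] w 0.04281531135794523
```

View pics/p4.png

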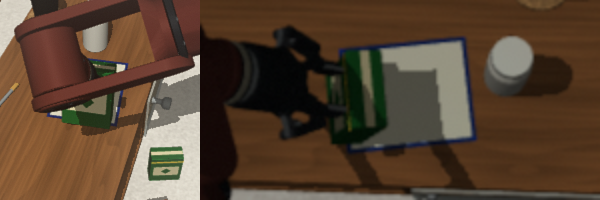

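The carton is leaning about at its balance point, still over the edge. I'll nudge it a little further and let it fall.

move_arm(rows=[{"delta_rot": [0, 0, 0], "slide": [-0.2, 0, 0.14], "jaw": 0}, {"delta_rot": [0, 0, 0], "slide": [-0.4, 0, 0.28], "jaw": 0}, {"delta_rot": [0, 0, 0], "slide": [-0.6, 0, 0.42], "jaw": 0}, {"delta_rot": [0, 0, 0], "slide": [-0.8, 0, 0.56], "jaw": 0}, {"delta_rot": [0, 0, 0], "slide": [-0.8, 0, 0.56], "jaw": 0}, {"delta_rot": [0, 0, 0], "slide": [-0.8, 0, 0.56], "jaw": 0}, {"delta_rot": [0, 0, 0], "slide": [-0.8, 0, 0.56], "jaw": 0}])

```text
time_s: 8.98
eef_pos: [0.5364, 0.0983, 0.2703]
ee_rot: [[-0.073, 0.996, 0.052], [0.816, 0.09, -0.571], [-0.573, 0.0, -0.819]]
contact_force: [-0.5, 0.0, -1.0]
gripper_width: 0.0427
finger_force: 0.0
```

Run:
```python
from h import *
st(); rel(-.008,.25,.35)
b=env.capture("top")
cv2.imwrite("pics/p5.png",cv2.resize(b[150:250,200:400],(600,300))[:,:,::-1])
```

```text
t 8.975 zone [-0.0076  0.0783] z 0.2703 F [-0.5  0.  -1. ] w 0.042684971129286896
rot [ 0.    -0.001 -0.   ] slide [  9.5   -0.04 -16.38]
```

View pics/p5.png

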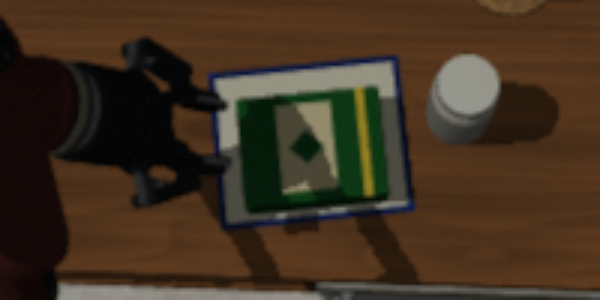

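The carton lies flat inside the border. I'll back the arm off and check.

move_arm(rows=[{"delta_rot": [0, 0, 0], "slide": [2, 0, -4], "jaw": 0}, {"delta_rot": [0, 0, 0], "slide": [9.5, 0, -16.4], "jaw": 0}, {"delta_rot": [0, 0, 0], "slide": [9.5, 0, -16.4], "jaw": 0}, {"delta_rot": [0, 0, 0], "slide": [9.5, 0, -16.4], "jaw": 0}, {"delta_rot": [0, 0, 0], "slide": [9.5, 0, -16.4], "jaw": 0}])

```text
time_s: 9.65
eef_pos: [0.5211, 0.2703, 0.3504]
ee_rot: [[-0.074, 0.996, 0.053], [0.816, 0.091, -0.571], [-0.573, 0.001, -0.819]]
contact_force: [0.0, -0.9, -0.3]
gripper_width: 0.0431
finger_force: 0.0
```

Run:
```python
from h import *
st()
c0=np.r_[Z,.17]
flat=lambda p:np.vstack([rect(*p,.1,.13,.15),rect(*p,.1,.13,.195)])
ms=carton(("top",),c0)
for n in ms:
    p,f=fit({n:ms[n]},flat,[*c0[:2],A]); print(p,f); c=rect(*p,.1,.13,.15)
    print([np.round(zf(q),3) for q in c])
b=env.capture("top");a=env.capture("side")
cv2.imwrite("pics/p6.png",np.hstack([a[100:300,150:420],cv2.resize(b[150:250,200:400],(400,200))])[:,:,::-1])
```

```text
t 9.65 zone [-0.0074  0.251 ] z 0.3504 F [ 0.  -0.9 -0.3] w 0.04312228802302767
top 0.85 [279.1, 178.3, 326.9, 222.3]
[0.5394641  0.01966848 0.08103374] 0.04250507963557715
[array([-0.062, -0.065]), array([ 0.038, -0.066]), array([0.039, 0.064]), array([-0.061,  0.065])]
```

View pics/p6.png

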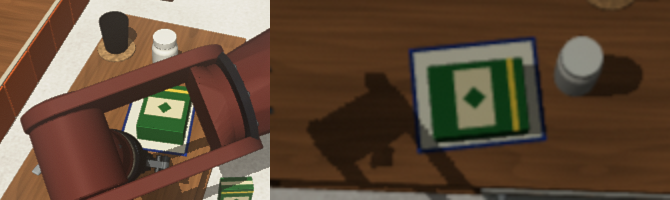

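The carton lies flat with every corner at least 13 mm inside the outer border edge, and nothing else has moved. I'm handing the job in.

```bash
python3 -c "
from plant import env
print(env.finish_job())"
```

```text
the job is handed in; nothing more can be done
None
```

The green carton was slid standing to the cream rectangle and toppled; it now lies flat inside it, at least 13 mm from the outer border edge by camera fit, nothing else was touched, and the job was handed in at about 10 s of the 40 s allowed.

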